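# Load the jar rack, then set and clamp its sprung leg

## Task

Put the two spice jars upright into the two round pockets of the jar rack, one in each, let go of them, and then pull the rack's spring-loaded stabiliser leg out until its pointer stands level with the index clip on the scale, with the cam lever still open, and while keeping the leg there squeeze the lever shut towards the grip post. Finish still holding: the fingers keep gripping the shut lever and the post, with the leg at its mark, when the program ends. Do not shift the index clip, the glass, the mug or the tub.

Things in the scene. Friction and masses are not known exactly. Their poses are not given: they have to be found in the camera images.
- rack: jar rack: pale wooden block 170 (its x) x 85 (its y) x 45 mm high, fixed; origin at the centre of its underside, z up; yaw varies up to 0.3 rad. Two round pockets in the top. From its +y side a dark sleeve (32 mm wide, 28 high, mouth at y = 102 mm) lets the aluminium leg slide out along +y; a steel scale lies on the worktop on the -x side, parallel to the leg
- pocket_a (a point): centre of the floor of the pocket at rack x = -40 mm; pocket 50 mm in diameter, 30 mm deep, floor 15 mm above the worktop, mouth 45 mm above it
- pocket_b (a point): the same for the pocket at rack x = +40 mm
- jar_1: spice jar with cap, upright, round, 41 mm body straight up to 69 mm, then a tapered neck and a 43 mm cap (top 20 mm), 100 mm tall, 0.11 kg; origin at the centre of its underside. Either jar may go in either pocket.
- jar_2: the other spice jar, 40 mm body, 42 mm cap, otherwise the same; origin at the centre of its underside
- leg (a joint): how far the stabiliser leg is pulled out along rack +y, m; 0 = fully in (as at the start), stop at 0.11. A return spring always pulls it in with 3 to 4.3 N, also with the lever shut, so it slides back if let go
- grip (a point): point on the leg, moving with it, at rack (0, 128, 55) mm when leg = 0, midway between the outer faces of post and shut lever. Fingers straddle it from above along rack x: post on the -x side, lever on the +x side. Room for them along rack y: from the sleeve's mouth (26 mm before it) to the pull bar's near face (23 mm beyond it)
- post_top (a point): centre of the top of the grip post: aluminium upright plate fixed to the leg, 8 mm thick (outer face 14 mm to the rack -x side of grip), 38 mm along rack y (centred on grip), from 26 to 79 mm above the worktop; named leg_c0 as a solid
- pull_bar (a point): centre of the near face of the pull bar, the cross plate at the outer end of the leg, 100 mm wide along rack x, 8 mm thick, 38 to 62 mm above the worktop; this face is 23 mm beyond grip along rack +y, and fingers straddling post and lever can push it outward; named leg_c1 as a solid
- lever (a joint): cam lever, rad: upright blade hinged on a vertical pin on the leg. 0 = shut, parallel to the post (outer face 14 mm to the rack +x side of grip; 28 mm over post and lever); 0.35 to 0.45 = open at the start, its tip swung to rack +x (outer face up to 29 mm from grip). Shut counts below 0.12; it gives on to -0.12. Friction only: 3 to 5 N at the tip moves it, it stays where left
- lever_tip (a point): outer face of the lever's blade at its free end, 55 mm above the worktop; the blade is 8 mm thick, 34 mm long, 32 to 78 mm above the worktop; its pin stands 15 mm before grip along rack y, 10 mm to its +x side
- pointer (a point): tip of the thin pointer that hangs from the pull bar's -x end, 22 mm above the worktop; moves with the leg
- index_clip (a joint): where the index clip is set on the scale, m, on the same count as joint leg: the pointer is level with the clip when joint leg = joint index_clip. Set between 0.045 and 0.085; stays put unless pushed
- index (a point): inner end of the upright fin (3 mm thick, top 23 mm above the worktop) on the dark steel index clip, which sits on the scale beside the pointer's path; its y axis is the rack's y: the pointer is level with it when both have the same rack y
- glass: drinking glass 80 mm wide, 91 mm high, bystander; origin at the centre of its underside
- mug: striped mug 95 mm high, bystander; origin at the centre of its underside
- tub: food tub 72 mm wide, 71 mm high, bystander; origin at the centre of its underside
Not all that is in view belongs to the job. What is shaped like the jar_2 but green is not meant.

How it is judged:
By the outcome, as a careful person would: the job done as asked, in the order asked, and still so for the second after the job is handed in, while the arm keeps its last pose, push and grip.
It also fails if it takes over 72 s, if anything falls off the work surface, if the arm or the gripper's body presses on something with over 40 N, if the wrist force passes 120 N, or if a joint passes its speed limit or range.

## Robot

A 6-joint arm with a two-finger parallel gripper is mounted at the origin on a cart in front of the work surface, level with it; the furniture and walls round the work are solid. World frame = base frame: x ahead of the robot, y to its left, z up, the work surface at z = 0. Lengths are in m, angles in rad, forces in N, time in s.
With the tool pointing down it reaches from about 0.325 to 0.925 m from the base axis. Payload 3.1 kg.
Tool frame: the origin (TCP) lies on the centre line of the jaws, within the pads' length; the fingertips stand ahead of it and the grasp point (between the pads) lies 3 mm ahead of it (manip.tcp_to_tips is the z of the fingertips in the tool frame, in m); z points along the fingers, y is the line along which they close (so a half turn about z gives the same grasp; the last joint's range is limited). The gripper opens to 85 mm and grips with 20 to 120 N. Pads are 22 mm wide; open, the fingers measure 114 mm over their backs; the gripper's body (76 mm by 85 mm) begins 54 mm behind the grasp point. The pads swing forward as they close: fully open they stand 13 mm farther back than shut.
Start: joints at [1.14, 0.217, 1.613, -0, 1.311, -0.112], TCP at [0.196, 0.594, 0.253] pointing down, gripper open.
Joint ranges: [-2.75, 2.75], [-0.78, 2.1], [0.31, 2.55], [-1.13, 4.27], [0.13, 2.63], [-2.58, 2.58]. Speed limits (rad/s): [2.79, 2.79, 3.14, 3.14, 3.14, 3.14].

## Interface

Orientations are given as a unit quaternion [x, y, z, w].
In Python, from plant import manip gives the robot as it stands. The module is installed in compiled form; this text tells all that it offers.
- The arm moves only by the shell command python3 -m jog 'ROWS' [FORCE]. ROWS is a JSON list of rows, 1 to 20 of them, each of 7 numbers: a rotation vector rx, ry, rz in rad, then dx, dy, dz in m, then the finger opening in m; each row shifts and turns the commanded pose from where the row before left it, along the tool's axes as they then stand; what a row does not reach is not made up. A row lasts 1/10 s, in which the tool goes at most 0.05 m and 0.15 rad, less where a joint would pass 70% of its speed; a pose out of reach is approached as far as the arm can. The fingers move at their own pace and stop on an object; FORCE is the grip in N (left out, the last holds). Time passes only in rows, so rows that do not move let the fingers close. It prints the time, the measured TCP pose, the force, the opening and the grip force at its end.
- manip.get_obs(): the state, without advancing time (a new reading comes with each control period).
- manip.camera(name): name is "scene" or "side" or "wrist"; returns (picture, depth): 480x640x3 uint8, red, green, blue; 480x640 float32, m along the optical axis (not along the pixel's ray), 0 where there is no reading.
- manip.camera_params(name): a dict with "K" (3x3 intrinsics, pixels), "k1" (the pictures are not rectified: a ray, as slopes to the right and down, at radius r is drawn at 1 + k1 r^2 times it, then the intrinsics apply), "extrinsics" (4x4, takes a point from camera to world coordinates); the wrist camera has in their place "hand_eye" (4x4, takes a point from camera to tool coordinates, whose origin is the TCP and whose axes are the flange's). Camera axes: x right, y up, looking along -z (the intrinsics and any distortion apply to the point x, -y, -z); pixel columns grow to the right and rows downward; lengths in m; the calibration is good to about 2 mm. A picture is of the moment at which its call begins: read the wrist's pose just before it. camera_params takes no time and is no camera call.
- manip.finish_job(): hands the job in; it is judged then, once.
The state is a dict: "t": time; "qpos": joint angles; "dq": joint speeds; "joint_torque": joint torques, N m; "position": TCP position; "eef_rot": TCP orientation; "contact_force": force on the tool from outside, world axes, zero at the start; "moment": the same for the moment, N m; "width": finger opening in m; "gripper_force": force on a finger pad.
Only numpy, scipy, OpenCV 4.12 (cv2) and the standard library are available. Lean on these libraries where they do the work, as an engineer would, in place of code of your own. Each camera call takes 0.05 s, during which the arm holds its last target. There are 200 camera calls.

## Working session

There is one attempt and no reset: what is moved stays moved. The work goes in short steps, Python scripts to look and compute and a shell command to move; the robot and the scene stay as the last step left them, time stands still between calls to the robot, and variables do not carry over. Pictures are saved under pics/ and viewed, at most 10 in all, crops included, and the job is handed in when it is done.

```bash
mkdir -p pics; cat > h.py <<'E'
import numpy as np, cv2
from plant import manip
from scipy.spatial.transform import Rotation as R
def tool():
    o=manip.get_obs();T=np.eye(4);T[:3,:3]=R.from_quat(o['eef_rot']).as_matrix();T[:3,3]=o['position'];return T
def snap(name):
    p=manip.camera_params(name)
    E=np.array(p['extrinsics']) if 'extrinsics' in p else tool()@np.array(p['hand_eye'])
    im,d=manip.camera(name)
    return im,d,np.array(p['K']),p['k1'],E
def slopes(px,K,k1):
    px=np.asarray(px,float).reshape(-1,1,2)
    return cv2.undistortPoints(px,K,np.array([k1,0,0,0,0.]) ,criteria=(3,50,1e-10)).reshape(-1,2) if hasattr(cv2,'undistortPointsIter') else cv2.undistortPointsIter(px,K,np.array([k1,0,0,0,0.]),None,None,(3,50,1e-10)).reshape(-1,2) if False else cv2.undistortPoints(px,K,np.array([k1,0,0,0.])).reshape(-1,2)
def onplane(px,K,k1,E,z):
    s=slopes(px,K,k1);d=np.c_[s[:,0],-s[:,1],-np.ones(len(s))]@E[:3,:3].T;o=E[:3,3]
    return o+d*((z-o[2])/d[:,2])[:,None]
def cloud(d,K,k1,E):
    h,w=d.shape;v,u=np.mgrid[:h,:w];s=slopes(np.c_[u.ravel(),v.ravel()],K,k1)
    z=d.ravel();P=np.c_[s[:,0]*z,-s[:,1]*z,-z]@E[:3,:3].T+E[:3,3];P[z==0]=np.nan
    return P.reshape(h,w,3)
E
sed -i 's/^    return cv2.undistortPoints(px.*/    return cv2.undistortPoints(px,K,np.array([k1,0,0,0.])).reshape(-1,2)/' h.py
python3 - <<'E'
from h import *
for n in ['scene','side','wrist']:
    im,d,K,k1,E=snap(n);cv2.imwrite(f'pics/{n}0.png',im[...,::-1]);np.savez(f'{n}0.npz',im=im,d=d,K=K,k1=k1,E=E)
    print(n,K.round(1).tolist(),k1,E.round(3).tolist(),(d>0).mean())
print(manip.tcp_to_tips,manip.get_obs())
E
```

```text
scene [[442.7, 0.0, 318.4], [0.0, 442.7, 236.3], [0.0, 0.0, 1.0]] -0.010662256153470913 [[-0.676, 0.336, -0.656, 0.04], [-0.736, -0.331, 0.59, 0.571], [-0.019, 0.882, 0.471, 0.469], [0.0, 0.0, 0.0, 1.0]] 0.995908203125
side [[468.4, 0.0, 318.4], [0.0, 468.4, 232.1], [0.0, 0.0, 1.0]] -0.06939087146122341 [[-0.929, 0.132, -0.345, 0.29], [-0.369, -0.363, 0.856, 0.782], [-0.012, 0.922, 0.386, 0.399], [0.0, 0.0, 0.0, 1.0]] 0.9961686197916667
wrist [[350.4, 0.0, 323.8], [0.0, 350.4, 242.8], [0.0, 0.0, 1.0]] -0.020946402637587205 [[0.314, -0.916, -0.249, 0.133], [0.949, 0.303, 0.084, 0.615], [-0.002, -0.263, 0.965, 0.373], [0.0, 0.0, 0.0, 1.0]] 0.9957779947916666
0.022 {'t': 0.15, 'qpos': array([ 1.13975885e+00,  2.17634125e-01,  1.61460771e+00,  1.48403583e-06,
        1.31130594e+00, -1.12228600e-01]), 'dq': array([-0.00043429, -0.00324465, -0.00377739, -0.00121609, -0.00109093,
       -0.00047376]), 'joint_torque': array([-4.47674502e-04, -3.97443759e+01, -3.04416704e+01, -2.10535577e-04,
        5.82363980e-03,  2.26622996e-05]), 'position': array([0.19563929, 0.59295606, 0.25221315]), 'eef_rot': array([ 1.58730339e-01,  9.87321490e-01, -9.41524726e-04, -2.62974973e-04]), 'contact_force': array([ 0.36865454, -0.94565676, -0.35881248]), 'moment': array([ 0.02458954, -0.00285944,  0.0011952 ]), 'gripper_force': 0.0, 'width': 0.08489790244625324}
```

View pics/scene0.png

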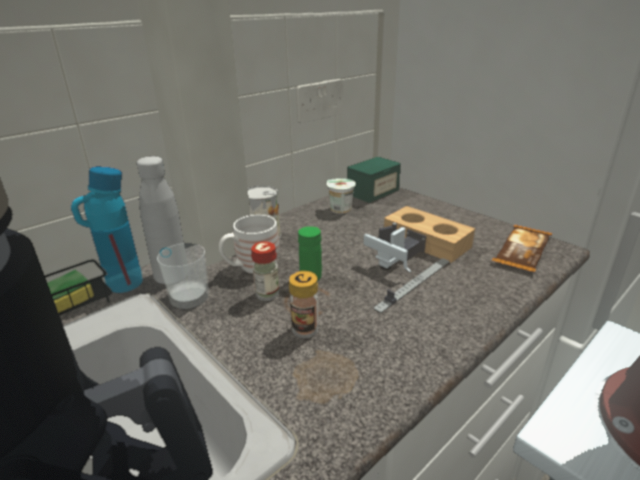

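View pics/side0.png

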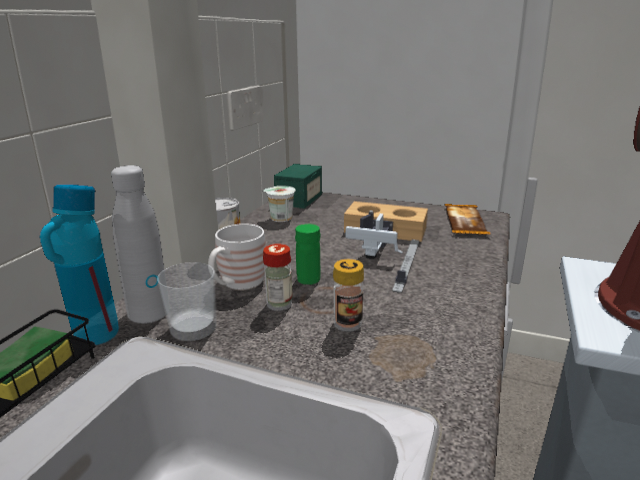

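The scene view shows the red-capped jar at about (264,268), the yellow-capped jar at (303,303), and the green decoy at (309,252). The rack is at (430,230) with its leg towards the camera, and the scale runs from (380,308) to (445,263). The side view agrees: jars at (278,275) and (348,295), rack at (386,218).

```bash
cat > m.py <<'E'
from h import *
import sys
def blob(m,minz=30):
    n,l,s,c=cv2.connectedComponentsWithStats(m.astype(np.uint8),connectivity=8)
    return [(l==i) for i in range(1,n) if s[i,4]>minz]
def circ(P):
    x=P[:,:2];A=np.c_[2*x,np.ones(len(x))];s=np.linalg.lstsq(A,(x**2).sum(1),rcond=None)[0]
    return s[:2].round(4),np.sqrt(s[2]+s[:2]@s[:2]).round(4)
if __name__=='__main__':
  for n in ['scene','side','wrist']:
    f=np.load(n+'0.npz');im,d,K,k1,E=f['im'],f['d'],f['K'],float(f['k1']),f['E']
    P=cloud(d,K,k1,E);hsv=cv2.cvtColor(im,cv2.COLOR_RGB2HSV);H,S,V=[hsv[...,i].astype(int) for i in range(3)]
    z=P[...,2]; ok=(z>0.004)&(P[...,0]>0.0)&(P[...,0]<1.1)
    print('==',n)
    red=((H<5)|(H>174))&(S>170)&ok; yel=(H>18)&(H<28)&(S>170)&ok; grn=(H>50)&(H<70)&(S>150)&ok
    wood=(H>8)&(H<24)&(S>60)&(z>0.04)&(z<0.05)&ok&(P[...,0]<2)
    for nm,m in [('red',red),('yel',yel),('grn',grn),('wood',wood)]:
      for b in blob(m,60):
        Q=P[b];r,c=np.nonzero(b);print(nm,b.sum(),'px',c.mean().round(),r.mean().round(),'mean',np.nanmean(Q,0).round(4),'z',np.nanpercentile(Q[:,2],[2,98]).round(4))
        T=Q[Q[:,2]>np.nanpercentile(Q[:,2],98)-0.003]
        if nm!='wood': # side points: circle
            sd=Q[Q[:,2]<np.nanpercentile(Q[:,2],98)-0.005]
            print('   top',T.mean(0).round(4),len(T),'circ',circ(sd) if len(sd)>10 else '')
        else:
            print('   rect',cv2.minAreaRect(Q[:,:2].astype(np.float32)*1000))
    # everything standing 3-200mm: objects
    for b in blob((z>0.012)&(z<0.25)&ok&(P[...,1]>-0.6),80):
        Q=P[b];r,c=np.nonzero(b);print('obj',b.sum(),c.min(),c.max(),r.min(),r.max(),'xyz lo',np.percentile(Q,1,axis=0).round(3),'hi',np.percentile(Q,99,axis=0).round(3))
E
python3 m.py
```

```text
== scene
yel 96 px 304.0 280.0 mean [0.4677 0.2178 0.0994] z [0.0982 0.1009]
   top [0.4677 0.2178 0.0994] 96 circ 
grn 115 px 309.0 232.0 mean [0.5796 0.1078 0.0994] z [0.0981 0.1003]
   top [0.5796 0.1078 0.0994] 115 circ 
wood 1289 px 430.0 225.0 mean [ 0.5038 -0.1648  0.044 ] z [0.0403 0.0459]
   rect ((509.7237548828125, -167.5772247314453), (173.00009155273438, 90.70523071289062), 2.767348527908325)
wood 88 px 303.0 315.0 mean [0.4593 0.2283 0.0446] z [0.0402 0.0497]
   rect ((460.9903564453125, 228.08546447753906), (37.331905364990234, 13.633230209350586), 44.119686126708984)
obj 74001 0 639 87 314 xyz lo [ 0.222 -0.454  0.015] hi [0.857 0.492 0.248]
obj 3834 364 474 207 271 xyz lo [ 0.424 -0.21   0.013] hi [ 0.591 -0.008  0.078]
obj 2638 289 321 227 332 xyz lo [0.45  0.092 0.014] hi [0.594 0.238 0.1  ]
obj 2234 602 639 355 454 xyz lo [ 0.042 -0.034  0.012] hi [0.099 0.092 0.075]
== side
red 343 px 277.0 259.0 mean [0.5875 0.2151 0.089 ] z [0.0791 0.098 ]
   top [0.5878 0.2129 0.0968] 78 circ (array([0.5946, 0.2018]), np.float64(0.0201))
yel 566 px 348.0 273.0 mean [0.4704 0.2
[... 369 characters left out ...]
75, -167.3158721923828), (171.45787048339844, 92.17012786865234), 2.419027090072632)
obj 76779 0 537 94 417 xyz lo [ 0.234 -0.448  0.014] hi [0.857 0.524 0.247]
obj 2952 344 427 202 253 xyz lo [ 0.426 -0.21   0.014] hi [ 0.594 -0.007  0.077]
obj 1883 601 639 220 321 xyz lo [ 0.057 -0.033  0.012] hi [0.093 0.075 0.121]
obj 1258 295 320 224 278 xyz lo [0.562 0.092 0.013] hi [0.602 0.128 0.099]
obj 1826 333 363 260 325 xyz lo [0.452 0.201 0.014] hi [0.492 0.238 0.099]
== wrist
obj 298 599 639 293 322 xyz lo [0.38  0.858 0.012] hi [0.388 0.866 0.064]
obj 328 195 220 296 349 xyz lo [0.17  0.55  0.243] hi [0.192 0.557 0.25 ]
obj 341 428 453 296 349 xyz lo [0.199 0.631 0.243] hi [0.219 0.643 0.25 ]
```

View pics/wrist0.png

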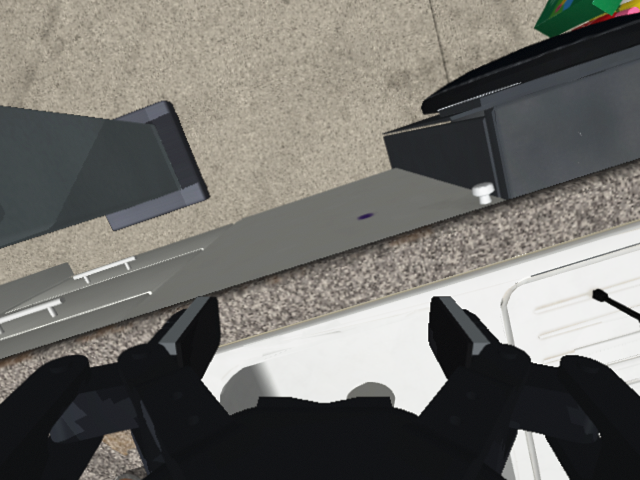

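The wrist view shows only the sink edge and the floor, with the fingers at (205,330) and (440,330), so it is no use for measuring from here. Next I'll check the clearances around the jars and work out the first move.

```bash
cat >> h.py <<'E'
def go(x,y,z,yaw_deg):
    """delta to TCP target, tool straight down, tool-y at world angle yaw_deg: world-turn first, then shift in the turned axes"""
    T=tool();a=np.radians(yaw_deg)
    Y=np.array([np.cos(a),np.sin(a),0]);Z=np.array([0,0,-1.]);X=np.cross(Y,Z);W=np.c_[X,Y,Z]
    print('rotvec tool',R.from_matrix(T[:3,:3].T@W).as_rotvec().round(4),'shift after turn',(W.T@(np.array([x,y,z])-T[:3,3])).round(4),'tcp',T[:3,3].round(4))
E
python3 - <<'E'
from h import *
for n in ['scene','side']:
    f=np.load(n+'0.npz');P=cloud(f['d'],f['K'],float(f['k1']),f['E']).reshape(-1,3)
    m=(P[:,0]>.2)&(P[:,0]<.85)&(P[:,1]<.6)&(P[:,1]>-.3)&(P[:,2]>.03)&(P[:,2]<.4);P=P[m]
    g=np.zeros((14,20),int)
    i=((P[:,0]-.2)/.05).astype(int);j=((P[:,1]+.3)/.05).astype(int)
    i=np.clip(i,0,13);j=np.clip(j,0,19)
    np.maximum.at(g,(i,j),(P[:,2]*1000).astype(int))
    print('rows x from .2, cols y from -.3, step .05');print(g)
go(.50,.21,.27,90)
E
```

```text
rows x from .2, cols y from -.3, step .05
[[  0   0   0   0   0   0   0   0   0   0   0   0   0   0   0   0   0   0
    0   0]
 [  0   0   0   0   0   0   0   0   0   0   0   0   0   0   0   0   0   0
    0   0]
 [  0   0   0   0   0   0   0   0   0   0   0   0   0   0   0   0   0   0
    0   0]
 [  0   0   0   0   0   0   0   0   0   0   0   0   0   0   0   0   0   0
    0   0]
 [  0  45  46  46   0   0   0   0   0   0  87   0   0   0   0   0   0   0
    0   0]
 [  0  46  46  46  80  79   0   0   0 101 101   0   0   0   0   0   0   0
    0   0]
 [  0  45  46  46  83  79   0   0   0   0   0   0   0   0   0   0   0   0
    0   0]
 [  0  45  46  46   0  60   0 100 101 100 100   0   0   0   0   0   0   0
    0   0]
 [  0   0   0   0   0   0   0   0  98 100 100  91  91   0   0   0   0   0
    0   0]
 [  0   0   0   0   0   0   0   0  94  94  86  91  91   0   0   0   0   0
    0   0]
 [ 81  80  70  70   0   0   0 110 359 354 394 183 176   0   0   0   0   0
    0   0]
 [ 81  81  71  71   0   0 110 109 399 399 399 235 235 231 190  58   0   0
    0   0]
 [399 399 399 399 399 399 399 399   0 
[... 773 characters left out ...]
 0  43  44  44   0  59   0  98  99  99  99   0   0   0   0   0   0   0
    0   0]
 [  0   0   0   0   0   0   0  96  97  98  99  90  91   0   0   0   0   0
    0   0]
 [  0   0   0   0   0   0   0   0  93  93  85  91  91   0   0   0   0   0
    0   0]
 [ 79  78  68  69   0   0   0 108  92  93  84 179 172   0   0   0   0   0
    0   0]
 [ 79  79  69  69   0   0 108 108 399 399 399 235 235 229 187  57  57   0
    0   0]
 [394 373 360 386 399 397 107 105   0   0 399 399 393 399 351 167  47   0
    0   0]
 [  0   0   0   0   0   0   0   0   0   0   0   0   0   0   0   0   0   0
    0   0]]
rotvec tool [-0.0019 -0.0005 -0.3188] shift after turn [-0.3044 -0.383  -0.0178] tcp [0.1956 0.593  0.2522]
```

```bash
python3 -m jog '[[0,0,-0.1063,0,0,0,0.085],[0,0,-0.1063,0,0,0,0.085],[0,0,-0.1062,0,0,0,0.085],[0,0,0,-0.0304,-0.0383,-0.0018,0.085],[0,0,0,-0.0304,-0.0383,-0.0018,0.085],[0,0,0,-0.0304,-0.0383,-0.0018,0.085],[0,0,0,-0.0304,-0.0383,-0.0018,0.085],[0,0,0,-0.0304,-0.0383,-0.0018,0.085],[0,0,0,-0.0304,-0.0383,-0.0018,0.085],[0,0,0,-0.0304,-0.0383,-0.0018,0.085],[0,0,0,-0.0304,-0.0383,-0.0018,0.085],[0,0,0,-0.0304,-0.0383,-0.0018,0.085],[0,0,0,-0.0304,-0.0383,-0.0018,0.085],[0,0,0,0,0,0,0.085]]'
cat > w.py <<'E'
from m import *
n='wrist'
def look(tag):
    im,d,K,k1,E=snap(n);cv2.imwrite(f'pics/{tag}.png',im[...,::-1]);P=cloud(d,K,k1,E)
    hsv=cv2.cvtColor(im,cv2.COLOR_RGB2HSV);H,S,V=[hsv[...,i].astype(int) for i in range(3)]
    return im,P,H,S,V,K,k1,E
E
python3 - <<'E'
from w import *
im,P,H,S,V,K,k1,E=look('w1')
z=P[...,2]
print('table z',np.nanmedian(z[(abs(z)<.015)]))
top=(z>.093)&(z<.106)
for b in blob(top,150):
    r,c=np.nonzero(b);cn=max(cv2.findContours(b.astype(np.uint8),0,1)[0],key=len)
    (u,v),rad=cv2.minEnclosingCircle(cn);Q=P[b]
    (a,bq),rr=cv2.minEnclosingCircle((Q[:,:2]*1000).astype(np.float32))
    print(b.sum(),(round(u),round(v)),'hue',np.median(H[b]),'z',np.median(Q[:,2]).round(4),'circ mm',round(a,1),round(bq,1),round(rr,1),'ray',onplane([[u,v]],K,k1,E,.1).round(4))
E
```

```text
t: 1.55
position: [0.5031, 0.2059, 0.2715]
eef_rot: [0.003, 1.0, -0.001, 0.001]
contact_force: [-0.1, 1.6, 0.4]
width: 0.0851
gripper_force: 0.0
table z 6.175550043513445e-05
1992 (335, 192) hue 24.0 z 0.0998 circ mm 473.5 215.8 21.3 ray [[0.4727 0.2158 0.1   ]]
751 (218, 311) hue 68.0 z 0.0991 circ mm 583.0 107.4 21.1 ray [[0.5805 0.1087 0.1   ]]
1496 (319, 322) hue 5.0 z 0.0993 circ mm 594.8 201.0 21.2 ray [[0.5923 0.201  0.1   ]]
310 (273, 402) hue 30.0 z 0.0938 circ mm 687.8 153.0 40.9 ray [[0.6797 0.1544 0.1   ]]
```

View pics/w1.png

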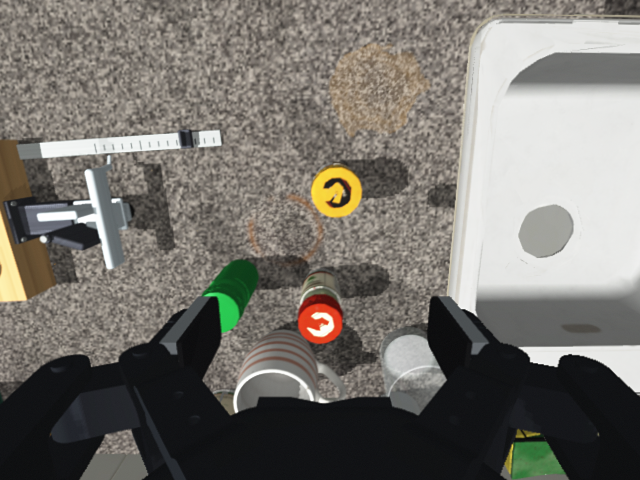

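The wrist view shows the yellow cap at (335,192), the red cap at (319,322), the green decoy at (225,300), the mug at (275,380) with its handle near (335,385), and the glass at (410,360). On the left is the leg, with the pointer at about (108,160) and the clip at (187,138). Caps measure 21 mm in radius at z = 0.1, which matches the jars. I'll grasp the yellow jar first.

```bash
python3 - <<'E'
from w import *
go(.4733,.216,.061,90)
T=tool()
# mug handle / glass near red-jar finger zones
im,P,H,S,V,K,k1,E=look('w2')
b=(P[...,0]>.55)&(P[...,0]<.64)&(P[...,1]>.10)&(P[...,1]<.31)&(P[...,2]>.02)&(P[...,2]<.12)
Q=P[b];
for y in np.arange(.10,.31,.015):
    q=Q[(Q[:,1]>=y)&(Q[:,1]<y+.015)]
    if len(q):print(round(y,3),len(q),'x',q[:,0].min().round(3),q[:,0].max().round(3),'z',q[:,2].max().round(3))
E
```

```text
rotvec tool [-0.0002 -0.0002 -0.0053] shift after turn [0.028  0.0079 0.2101] tcp [0.5013 0.2081 0.2711]
0.1 529 x 0.562 0.603 z 0.101
0.115 1184 x 0.563 0.602 z 0.101
0.175 500 x 0.576 0.611 z 0.102
0.19 1079 x 0.573 0.616 z 0.102
0.205 965 x 0.573 0.615 z 0.102
0.22 78 x 0.586 0.601 z 0.1
```

```bash
python3 -m jog '[[0,0,-0.005,0.014,0.004,0.01,0.085],[0,0,0,0.014,0.004,0.03,0.085],[0,0,0,0,0,0.04,0.085],[0,0,0,0,0,0.04,0.085],[0,0,0,0,0,0.04,0.085],[0,0,0,0,0,0.03,0.085],[0,0,0,0,0,0.02,0.085],[0,0,0,0,0,0,0.085]]'
python3 -m jog '[[0,0,0,0,0,0,0.0],[0,0,0,0,0,0,0.0],[0,0,0,0,0,0,0.0],[0,0,0,0,0,0,0.0],[0,0,0,0,0,0,0.0]]' 40
```

```text
t: 2.45
position: [0.4672, 0.2188, 0.0576]
eef_rot: [-0.004, 1.0, -0.001, -0.004]
contact_force: [-0.2, -0.5, 0.0]
width: 0.0851
gripper_force: 0.0
t: 2.95
position: [0.4734, 0.2188, 0.0632]
eef_rot: [-0.002, 1.0, 0.0, 0.002]
contact_force: [-1.1, -0.4, 6.2]
width: 0.0414
gripper_force: 31.3
```

```bash
python3 -m jog '[[0,0,0,0,0,-0.02,0],[0,0,0,0,0,-0.04,0],[0,0,0,0,0,-0.045,0],[0,0,0,0,0,-0.045,0],[0,0,0,0,0,-0.04,0],[0,0,0,0,-0.03,0,0],[0,0,0,0,-0.045,0,0],[0,0,0,0,-0.045,0,0],[0,0,0,0,-0.045,0,0],[0,0,0,0,-0.045,0,0],[0,0,0,0,-0.045,0,0],[0,0,0,0,-0.045,0,0],[0,0,0,0,-0.02,0,0],[0,0,0,0,0,0,0],[0,0,0,0,0,0,0]]'
python3 - <<'E'
from w import *
im,P,H,S,V,K,k1,E=look('w3');np.savez('w3.npz',im=im,P=P,K=K,k1=k1,E=E)
z=P[...,2]
w=(H>8)&(H<26)&(S>50)&(abs(z-.045)<.006)
b=max(blob(w,300),key=lambda x:x.sum())
print('wood z',np.median(z[b]),'rect',cv2.minAreaRect((P[b][:,:2]*1000).astype(np.float32)))
# pockets: points below the top inside the rack
ph=(z<.037)&(z>.005)
for q in blob(ph&(H>5)&(H<30),100):
    r,c=np.nonzero(q);print('hole',q.sum(),c.mean().round(),r.mean().round(),np.median(P[q],0).round(4))
cs,hi=cv2.findContours(b.astype(np.uint8),cv2.RETR_CCOMP,1)
for c,h in zip(cs,hi[0]):
    if len(c)>25: X=onplane(c.reshape(-1,2),K,k1,E,.045);print('contour',len(c),'inner' if h[3]>=0 else 'outer',c.reshape(-1,2).mean(0).round(),circ(X))
E
```

```text
t: 4.45
position: [0.473, -0.1014, 0.2509]
eef_rot: [-0.002, 1.0, 0.001, -0.0]
contact_force: [0.2, 0.4, -1.2]
width: 0.0408
gripper_force: 33.7
wood z 0.04458423924683913 rect ((504.5086669921875, -169.10086059570312), (155.23399353027344, 84.14122009277344), 2.7553505897521973)
hole 14019 143.0 83.0 [ 0.3466 -0.2702  0.0103]
hole 323 275.0 186.0 [ 0.4318 -0.1301  0.0221]
hole 1950 251.0 217.0 [ 0.4762 -0.1753  0.0151]
hole 614 252.0 285.0 [ 0.5494 -0.1795  0.0149]
hole 522 584.0 320.0 [0.5868 0.1828 0.0263]
hole 309 187.0 432.0 [ 0.7373 -0.2652  0.0273]
hole 450 464.0 435.0 [0.7445 0.0702 0.0237]
contour 1064 outer [235. 244.] (array([ 0.4939, -0.179 ]), np.float64(0.0521))
contour 125 inner [246. 261.] (array([ 0.5127, -0.1783]), np.float64(0.0144))
contour 150 inner [251. 218.] (array([ 0.4713, -0.1695]), np.float64(0.0246))
contour 71 inner [244. 182.] (array([ 0.4373, -0.1748]), np.float64(0.0099))
contour 100 inner [269. 187.] (array([ 0.4425, -0.1511]), np.float64(0.0138))
```

View pics/w3.png

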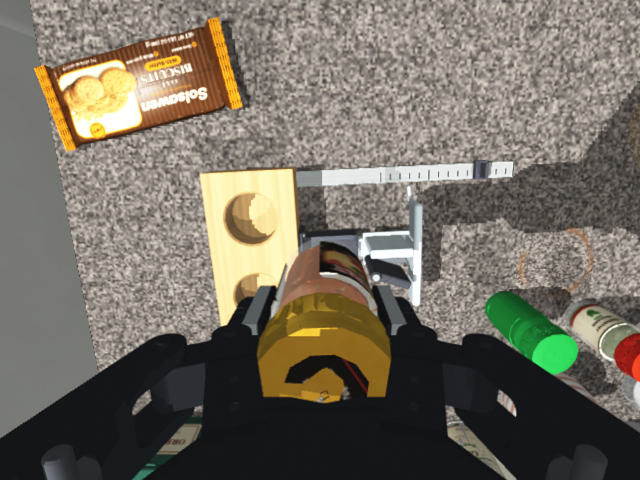

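The view shows pocket a at (251,218) clear, pocket b partly hidden at (258,290), the jar held upright, and the clip at (482,170). Pocket a's radius came out at 24.6 mm. The rack origin is about (0.5113,-0.1676) with yaw 0.048, and the other views agree. I'll check where the jar sits in the hand.

```bash
python3 - <<'E'
from w import *
f=np.load('w3.npz');P=f['P'];im=f['im'];hsv=cv2.cvtColor(im,cv2.COLOR_RGB2HSV);H,S=hsv[...,0],hsv[...,1]
z=P[...,2];ye=(H>15)&(H<30)&(S>120)&(z>.2)
Q=P[ye];zt=np.percentile(Q[:,2],95);print('cap z',np.percentile(Q[:,2],[2,50,98]).round(4))
t=Q[Q[:,2]>zt-.004];print('top circle',cv2.minEnclosingCircle((t[:,:2]*1000).astype(np.float32)))
s=Q[Q[:,2]<zt-.006];print('side circ',circ(s),len(s))
body=P[(z>.19)&(z<.268)&(abs(P[...,0]-.47)<.03)&(abs(P[...,1]+.1)<.019)];print('body circ',circ(body),len(body))
ps=[]
for i in range(3): ps.append(tool()[:3,3])
print(ps[0])
go(.4712,-.1693,.25,90)
E
```

```text
cap z [0.2354 0.2869 0.2888]
top circle ((465.7943420410156, -100.93588256835938), 19.501096725463867)
side circ (array([ 0.4737, -0.1013]), np.float64(0.0217)) 3314
body circ (array([ 0.4727, -0.1007]), np.float64(0.0206)) 4594
[ 0.47306575 -0.10081998  0.25087701]
rotvec tool [ 0.0013 -0.0007  0.0048] shift after turn [ 0.0019 -0.0685  0.0009] tcp [ 0.4731 -0.1008  0.2509]
```

```bash
python3 -m jog '[[0,0,0,0.0019,-0.0235,0,0],[0,0,0,0,-0.03,0,0],[0,0,0,0,-0.015,0,0],[0,0,0,0,0,0,0],[0,0,0,0,0,0.03,0],[0,0,0,0,0,0.04,0],[0,0,0,0,0,0.03,0],[0,0,0,0,0,0.01,0],[0,0,0,0,0,0,0]]'
python3 - <<'E'
from h import *
go(.4712,-.1693,.08,90);print(manip.get_obs()['contact_force'])
E
```

```text
t: 5.4
position: [0.4707, -0.1682, 0.1396]
eef_rot: [-0.003, 1.0, 0.001, -0.002]
contact_force: [-1.0, -0.6, -1.0]
width: 0.041
gripper_force: 33.9
rotvec tool [ 0.0027 -0.0039  0.006 ] shift after turn [-0.0005 -0.0011  0.0596] tcp [ 0.4707 -0.1682  0.1396]
[-0.95265268 -0.57206818 -1.04248048]
```

```bash
python3 -m jog '[[0,0,0,0,-0.0005,0.02,0],[0,0,0,0,0,0.02,0],[0,0,0,0,0,0.012,0],[0,0,0,0,0,0.006,0],[0,0,0,0,0,0.002,0],[0,0,0,0,0,0,0]]'
```

```text
t: 6.0
position: [0.4726, -0.1708, 0.0821]
eef_rot: [-0.003, 1.0, -0.0, 0.001]
contact_force: [-0.1, 0.2, -1.7]
width: 0.0414
gripper_force: 34.0
```

```bash
python3 -m jog '[[0,0,0,0,0,0.003,0],[0,0,0,0,0,0,0],[0,0,0,0,0,0,0.075],[0,0,0,0,0,0,0.075],[0,0,0,0,0,0,0.075],[0,0,0,0,0,-0.02,0.075],[0,0,0,0,0,-0.04,0.075],[0,0,0,0,0,-0.05,0.075],[0,0,0,0,0,-0.05,0.075],[0,0,0,0,0,-0.01,0.075],[0,0,0,-0.015,0.045,0,0.075],[0,0,0,-0.015,0.045,0,0.075],[0,0,0,-0.015,0.045,0,0.075],[0,0,0,-0.015,0.045,0,0.075],[0,0,0,-0.015,0.045,0,0.075],[0,0,0,-0.015,0.045,0,0.075],[0,0,0,-0.015,0.045,0,0.075],[0,0,0,-0.012,0.04,0,0.075],[0,0,0,0,0,0,0.075]]'
python3 - <<'E'
from w import *
im,P,H,S,V,K,k1,E=look('w4')
z=P[...,2]
for b in blob((z>.093)&(z<.106)&((H<10)|(H>170)),150):
    Q=P[b];print(b.sum(),cv2.minEnclosingCircle((Q[:,:2]*1000).astype(np.float32)))
go(.595,.201,.062,90)
im,d,K,k1,E=snap('side');np.savez('s4.npz',im=im,d=d,K=K,k1=k1,E=E);P=cloud(d,K,k1,E);hsv=cv2.cvtColor(im,cv2.COLOR_RGB2HSV)
b=(hsv[...,0]>18)&(hsv[...,0]<28)&(hsv[...,1]>170)&(P[...,2]>.06);Q=P[b];print('yellow',b.sum(),Q.mean(0),np.percentile(Q[:,2],[2,98]),circ(Q[Q[:,2]<.108]))
E
```

```text
t: 7.9
position: [0.5875, 0.1898, 0.2477]
eef_rot: [-0.005, 1.0, 0.001, 0.0]
contact_force: [-0.6, -1.3, -0.7]
width: 0.0749
gripper_force: 0.0
1569 ((594.6837768554688, 201.12896728515625), 20.823802947998047)
rotvec tool [-0.0002 -0.001   0.009 ] shift after turn [-0.008   0.0137  0.1855] tcp [0.587  0.1873 0.2475]
yellow 216 [ 0.47068748 -0.15768374  0.10578162] [0.09482867 0.11379805] (array([ 0.4723, -0.1691]), np.float64(0.0195))
```

```bash
python3 -m jog '[[0,0,0.008,-0.008,0.0137,0.01,0.075],[0,0,0,0,0,0.035,0.075],[0,0,0,0,0,0.045,0.075],[0,0,0,0,0,0.045,0.075],[0,0,0,0,0,0.035,0.075],[0,0,0,0,0,0.015,0.075],[0,0,0,0,0,0,0.075],[0,0,0,0,0,0,0.0],[0,0,0,0,0,0,0.0],[0,0,0,0,0,0,0.0],[0,0,0,0,0,0,0.0],[0,0,0,0,0,0,0.0]]' 40
python3 -m jog '[[0,0,0,0,0,-0.02,0],[0,0,0,0,0,-0.04,0],[0,0,0,0,0,-0.045,0],[0,0,0,0,0,-0.045,0],[0,0,0,0,0,-0.04,0],[0,0,0,0.008,-0.03,0,0],[0,0,0,0.008,-0.045,0,0],[0,0,0,0.008,-0.045,0,0],[0,0,0,0.01,-0.045,0,0],[0,0,0,0.01,-0.045,0,0],[0,0,0,0,-0.045,0,0],[0,0,0,0,-0.045,0,0],[0,0,0,0,-0.02,0,0],[0,0,0,0,0,0,0],[0,0,0,0,0,0,0]]'
python3 - <<'E'
from w import *
im,P,H,S,V,K,k1,E=look('w5')
z=P[...,2];p=tool()[:3,3];print(p)
re=((H<8)|(H>172))&(S>120)&(z>.2);Q=P[re];zt=np.percentile(Q[:,2],95);print('cap z',np.percentile(Q[:,2],[2,50,98]).round(4))
s=Q[(Q[:,2]<zt-.006)&(Q[:,2]>zt-.02)];print('side circ',circ(s),len(s))
body=P[(z>.19)&(z<.268)&(abs(P[...,0]-p[0])<.03)&(abs(P[...,1]-p[1])<.019)];print('body circ',circ(body),len(body))
cs=P[(abs(z-.045)<.005)&(H>8)&(H<26)&(S>50)];print(cv2.minAreaRect((cs[:,:2]*1000).astype(np.float32)))
go(.551,-.1656,.08,90)
E
```

```text
t: 9.2
position: [0.5975, 0.1995, 0.0664]
eef_rot: [0.001, 1.0, 0.001, 0.003]
contact_force: [1.1, 0.6, 7.5]
width: 0.0402
gripper_force: 37.3
t: 10.7
position: [0.5497, -0.121, 0.2531]
eef_rot: [0.002, 1.0, 0.0, -0.0]
contact_force: [0.7, 0.3, -0.8]
width: 0.0401
gripper_force: 38.3
[ 0.54976486 -0.12032202  0.25309296]
cap z [0.2678 0.2859 0.2876]
side circ (array([ 0.5477, -0.1204]), np.float64(0.021)) 2567
body circ (array([ 0.5464, -0.1204]), np.float64(0.0202)) 4349
((590.8909912109375, -62.254913330078125), (436.3471374511719, 183.912841796875), 53.397377014160156)
rotvec tool [ 0.0009 -0.0006 -0.0028] shift after turn [-0.0012 -0.0453  0.1731] tcp [ 0.5498 -0.1203  0.2531]
```

```bash
python3 -m jog '[[0,0,0,-0.0038,-0.0252,0,0],[0,0,0,0,-0.02,0,0],[0,0,0,0,0,0.01,0],[0,0,0,0,0,0.035,0],[0,0,0,0,0,0.04,0],[0,0,0,0,0,0.03,0],[0,0,0,0,0,0.02,0],[0,0,0,0,0,0.02,0],[0,0,0,0,0,0.01,0],[0,0,0,0,0,0.005,0],[0,0,0,0,0,0,0]]'
```

```text
t: 11.85
position: [0.5535, -0.1653, 0.0829]
eef_rot: [0.001, 1.0, 0.0, -0.001]
contact_force: [-0.2, -0.5, -2.1]
width: 0.0403
gripper_force: 38.5
```

```bash
python3 -m jog '[[0,0,0,0,0,0.003,0],[0,0,0,0,0,0,0.075],[0,0,0,0,0,0,0.075],[0,0,0,0,0,0,0.075],[0,0,0,0,0,-0.02,0.075],[0,0,0,0,0,-0.04,0.075],[0,0,0,0,0,-0.05,0.075],[0,0,0,0,0,-0.05,0.075],[0,0,0,0,0,-0.02,0.075],[0,0,0,0.01,0.045,0,0.085],[0,0,0,0.01,0.045,0,0.085],[0,0,0,0.01,0.045,0,0.085],[0,0,0,0.01,0.045,0,0.085],[0,0,0,0.01,0.045,0,0.085]]'
python3 -m jog '[[0,0,0.1385,0,0,0,0.085],[0,0,0.1385,0,0,0,0.085],[0,0,0.1385,0,0,0,0.085],[0,0,0.1385,0,0,0,0.085],[0,0,0.1385,0,0,0,0.085],[0,0,0.1385,0,0,0,0.085],[0,0,0.1385,0,0,0,0.085],[0,0,0.1385,0,0,0,0.085],[0,0,0.1385,0,0,0,0.085],[0,0,0.1385,0,0,0,0.085],[0,0,0.1385,0,0,0,0.085],[0,0,0,0,0,0,0.085]]'
python3 - <<'E'
from w import *
im,P,H,S,V,K,k1,E=look('w6');np.savez('w6.npz',im=im,P=P,K=K,k1=k1,E=E)
im,d,K,k1,E=snap('side');np.savez('s6.npz',im=im,d=d,K=K,k1=k1,E=E)
P=cloud(d,K,k1,E);hsv=cv2.cvtColor(im,cv2.COLOR_RGB2HSV);H,S=hsv[...,0],hsv[...,1]
for nm,m in [('yel',(H>18)&(H<28)&(S>170)),('red',((H<5)|(H>174))&(S>170))]:
    b=m&(P[...,2]>.06)&(P[...,1]<0)&(P[...,0]>.3);Q=P[b];print(nm,b.sum(),Q.mean(0).round(4) if len(Q) else '',np.percentile(Q[:,2],[2,98]) if len(Q) else '')
go(.505,-.03,.25,2.75)
E
```

```text
t: 13.25
position: [0.504, 0.0603, 0.261]
eef_rot: [0.002, 1.0, 0.0, 0.001]
contact_force: [1.6, 0.3, 0.1]
width: 0.0847
gripper_force: 0.0
t: 14.45
position: [0.5045, 0.0588, 0.2607]
eef_rot: [0.691, 0.723, 0.0, 0.0]
contact_force: [0.1, 0.1, 0.1]
width: 0.085
gripper_force: 0.0
yel 209 [ 0.4707 -0.1577  0.1059] [0.09503053 0.11364787]
red 169 [ 0.5492 -0.1494  0.1034] [0.09383493 0.11259669]
rotvec tool [ 0.0005 -0.     -0.001 ] shift after turn [-0.0887 -0.0037  0.0106] tcp [0.5045 0.0588 0.2606]
```

View pics/w6.png

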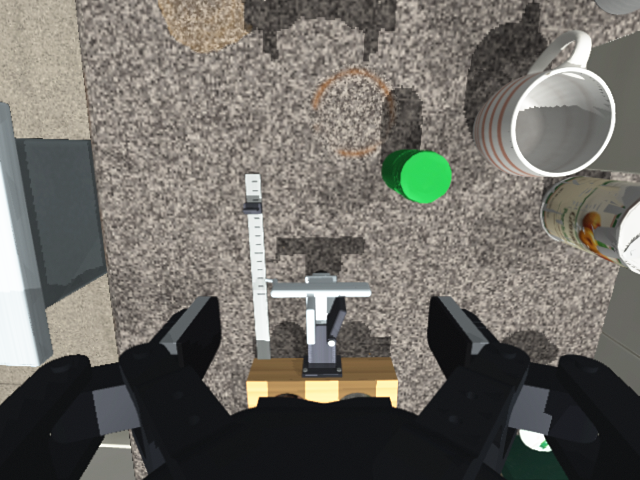

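Both jars are seated, with cap tops near 0.114. The view shows the pull bar at (320,290), the pointer near its left end at about (268,282), the scale from (253,175) to (262,355), and the clip at (253,208). I'll zoom in.

```bash
python3 - <<'E'
from w import *
f=np.load('w6.npz');im=f['im'];c=im[185:385,235:385,::-1]
cv2.imwrite('pics/w6c.png',np.hstack([cv2.resize(c[:150],None,fx=4,fy=4,interpolation=2)]))
P=f['P'];z=P[...,2];K,k1,E=f['K'],float(f['k1']),f['E']
print('bar z>.05:');m=(z>.055)&(z<.068)&(np.arange(640)[None]>255)&(np.arange(640)[None]<385)&(np.arange(480)[:,None]<310)
Q=P[m];o=np.array([.5113,-.1676]);a=.048;Rm=np.array([[np.cos(a),np.sin(a)],[-np.sin(a),np.cos(a)]])
q=(Q[:,:2]-o)@Rm.T*1000;print(np.percentile(q,[1,50,99],axis=0).round(1),len(q)); 
m=(z>.07)&(z<.085)&(np.arange(640)[None]>290)&(np.arange(640)[None]<385)&(np.arange(480)[:,None]<365)
for b in blob(m,20): q=(P[b][:,:2]-o)@Rm.T*1000;print('tops',b.sum(),np.percentile(q,[2,50,98],axis=0).round(1).tolist(),np.median(P[b][:,2]))
dark=(im.max(2)<75);
for b in blob(dark&(np.arange(640)[None]>238)&(np.arange(640)[None]<275)&(np.arange(480)[:,None]<230)&(np.arange(480)[:,None]>190),8):
    r,cc=np.nonzero(b);q=(P[b][:,:2]-o)@Rm.T*1000;print('clip',b.sum(),cc.min(),cc.max(),r.min(),r.max(),np.percentile(q,[2,50,98],axis=0).round(1).tolist(),'z',np.percentile(P[b][:,2],[2,50,98]).round(4))
E
```

```text
bar z>.05:
[[-48.2 140.5]
 [ -1.  156.1]
 [ 48.3 159.1]] 1004
tops 326 [[-13.7, 110.6], [-9.7, 129.1], [-5.9, 146.7]] 0.07849412278655138
tops 381 [[6.3, 110.7], [14.5, 127.1], [23.0, 144.9]] 0.0775350341017168
clip 95 243 258 202 210 [[-79.8, 231.3], [-72.6, 233.3], [-66.1, 236.8]] z [0.0087 0.011  0.0237]
clip 10 260 261 203 211 [[-64.3, 227.3], [-64.1, 231.8], [-64.0, 236.2]] z [0.0029 0.0047 0.0084]
```

View pics/w6c.png

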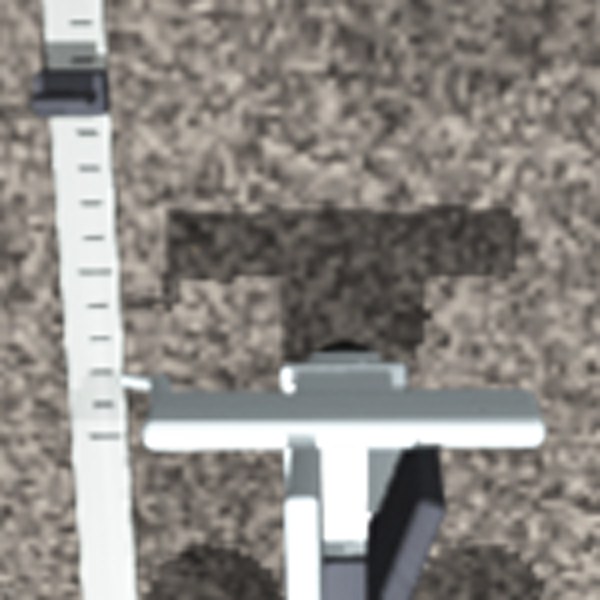

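The crop shows the pointer tip at full-image pixel (265.8,280), the clip body over rows 202-213 and columns 244-262, and the lever open to the right. The rack frame is confirmed: the post spans y = 110.6 to 146.7.

```bash
python3 - <<'E'
from w import *
f=np.load('w6.npz');im=f['im'];P=f['P'];K,k1,E=f['K'],float(f['k1']),f['E']
o=np.array([.5113,-.1676]);a=.048;Rm=np.array([[np.cos(a),np.sin(a)],[-np.sin(a),np.cos(a)]])
rk=lambda Q:np.c_[(Q[:,:2]-o)@Rm.T*1000,Q[:,2]*1000].round(1)
print('cam',E[:3,3])
print('pointer ray',rk(onplane([[265.5,279.5],[266,280.5],[270,281]],K,k1,E,.022)))
for r in range(200,215):
    print(r,[tuple(rk(P[r,c][None])[0]) for c in (246,250,254,258,260)], im[r,250])
for r in range(277,285): print(r,[tuple(rk(P[r,c][None])[0]) for c in (265,267,269,271)])
E
```

```text
cam [0.50179953 0.1260569  0.38134855]
pointer ray [[-60.1 154.1  22. ]
 [-59.6 152.9  22. ]
 [-55.3 152.3  22. ]]
200 [(np.float64(-80.2), np.float64(238.9), np.float64(3.5)), (np.float64(-75.8), np.float64(238.9), np.float64(3.8)), (np.float64(-71.3), np.float64(239.0), np.float64(4.5)), (np.float64(-67.3), np.float64(238.7), np.float64(2.9)), (np.float64(-64.9), np.float64(238.8), np.float64(3.8))] [135 139 137]
201 [(np.float64(-80.4), np.float64(237.7), np.float64(2.7)), (np.float64(-76.3), np.float64(237.5), np.float64(1.6)), (np.float64(-71.3), np.float64(238.0), np.float64(5.0)), (np.float64(-67.4), np.float64(237.6), np.float64(2.4)), (np.float64(-65.2), np.float64(237.6), np.float64(2.5))] [133 137 135]
202 [(np.float64(-80.0), np.float64(236.9), np.float64(5.1)), (np.float64(-75.6), np.float64(237.0), np.float64(5.4)), (np.float64(-70.7), np.float64(237.3), np.float64(8.1)), (np.float64(-66.9), np.float64(236.9), np.float64(5.6)), (np.float64(-64.6), np.float64(237.0), np.float64(6.2))] [80 84 84]
203 [(np.float64(-79.2), np.float64(236.4), np.float64(8.7)), (np.float64(-7
[... 4769 characters left out ...]
)]
282 [(np.float64(-64.4), np.float64(143.4), np.float64(2.4)), (np.float64(-62.7), np.float64(142.1), np.float64(-0.9)), (np.float64(-60.1), np.float64(142.7), np.float64(0.6)), (np.float64(-57.9), np.float64(142.2), np.float64(-0.7))]
283 [(np.float64(-64.2), np.float64(142.7), np.float64(3.6)), (np.float64(-62.5), np.float64(141.3), np.float64(0.2)), (np.float64(-60.1), np.float64(141.5), np.float64(0.7)), (np.float64(-57.9), np.float64(141.1), np.float64(-0.2))]
284 [(np.float64(-64.6), np.float64(140.7), np.float64(1.8)), (np.float64(-62.5), np.float64(140.3), np.float64(0.8)), (np.float64(-60.1), np.float64(140.3), np.float64(0.9)), (np.float64(nan), np.float64(nan), np.float64(nan))]
```

Measured in rack y: the pointer is at 155.0 mm and the fin at 231.3 mm, so the target leg value is about 0.0763, inside the 0.045-0.085 range. Next I'll move to the grip.

```bash
python3 - <<'E'
from h import *
manip.camera('side');go(.5052,-.0398,.060,2.75)
manip.camera('side');go(.5052,-.0398,.060,2.75)
E
```

```text
rotvec tool [ 0.0004  0.     -0.0014] shift after turn [-0.0985 -0.004   0.2005] tcp [0.5045 0.0588 0.2605]
rotvec tool [ 0.0003  0.     -0.0018] shift after turn [-0.0985 -0.004   0.2005] tcp [0.5045 0.0588 0.2605]
```

```bash
python3 -m jog '[[0,0,-0.0015,-0.0485,-0.004,0,0.085],[0,0,0,-0.045,0,0.01,0.085],[0,0,0,-0.005,0,0.035,0.085],[0,0,0,0,0,0.045,0.085],[0,0,0,0,0,0.04,0.085],[0,0,0,0,0,0.02,0.085],[0,0,0,0,0,0,0.085],[0,0,0,0,0,0,0.085]]'
python3 - <<'E'
from h import *
go(.5052,-.0398,.060,2.75);manip.camera('side');go(.5052,-.0398,.060,2.75)
E
```

```text
t: 15.45
position: [0.5052, -0.0398, 0.1107]
eef_rot: [0.69, 0.723, 0.0, 0.0]
contact_force: [0.6, -0.6, -0.7]
width: 0.0848
gripper_force: 0.0
rotvec tool [ 0.0001  0.     -0.0015] shift after turn [-0.      0.      0.0507] tcp [ 0.5052 -0.0398  0.1107]
rotvec tool [ 0.0025  0.0007 -0.0015] shift after turn [ 0.0002 -0.001   0.0518] tcp [ 0.5062 -0.04    0.1118]
```

```bash
python3 -m jog '[[0,0,0,0,0,0.02,0.085],[0,0,0,0,0,0.02,0.085],[0,0,0,0,0,0.0105,0.085],[0,0,0,0,0,0,0.085],[0,0,0,0,0,0,0.085]]'
python3 -m jog '[[0,0,0,0.01,0,0,0.085],[0,0,0,0.01,0,0,0.085],[0,0,0,0.015,0,0,0.085],[0,0,0,0.015,0,0,0.085],[0,0,0,0.015,0,0,0.085],[0,0,0,0.01,0,0,0.085],[0,0,0,0.005,0,0,0.085],[0,0,0,0,0,0,0.085],[0,0,0,0,0,0,0.085]]'
cat > lv.py <<'E'
from w import *
import sys
t=sys.argv[1]
o=np.array([.5113,-.1676]);a=.048;Rm=np.array([[np.cos(a),np.sin(a)],[-np.sin(a),np.cos(a)]])
rk=lambda Q:np.c_[(Q[:,:2]-o)@Rm.T*1000,Q[:,2]*1000]
for n in ['wrist','side','scene']:
    im,d,K,k1,E=snap(n);P=cloud(d,K,k1,E);np.savez(f'{t}_{n}.npz',im=im,d=d,K=K,k1=k1,E=E);cv2.imwrite(f'pics/{t}_{n}.png',im[...,::-1])
    q=rk(P.reshape(-1,3));k=lambda x0,x1,y0,y1,z0,z1:q[(q[:,0]>x0)&(q[:,0]<x1)&(q[:,1]>y0)&(q[:,1]<y1)&(q[:,2]>z0)&(q[:,2]<z1)]
    fin=k(-79,-67.5,215,245,18,27);pt=k(-64,-53,190,260,17,27);bar=k(-49,49,190,260,50,64.5);po=k(-15,-5,150,230,72,82);lv=k(2,40,150,235,72,82)
    for nm,s in [('fin',fin),('pointer',pt),('bar',bar),('post',po),('lever',lv)]:
        if len(s): print(n,nm,len(s),'y',np.percentile(s[:,1],[5,50,95]).round(1),'x',np.percentile(s[:,0],[5,95]).round(1))
p=tool()[:3,3];print('tcp rack',rk(p[None]).round(1),manip.get_obs()['contact_force'].round(1))
E
python3 lv.py p1
```

```text
t: 16.0
position: [0.5059, -0.0399, 0.061]
eef_rot: [0.691, 0.723, 0.001, 0.001]
contact_force: [0.3, -0.8, 0.6]
width: 0.085
gripper_force: 0.0
t: 16.9
position: [0.5016, 0.0402, 0.06]
eef_rot: [0.691, 0.723, 0.0, 0.0]
contact_force: [0.3, -3.1, 2.6]
width: 0.0851
gripper_force: 1.7
wrist fin 194 y [229.9 231.6 232.4] x [-78.5 -68.1]
wrist pointer 95 y [222.7 224.2 225.4] x [-60.  -53.4]
wrist bar 10086 y [201.1 224.6 228.1] x [-42.7  43.4]
wrist post 1707 y [193.5 206.1 215.7] x [-13.1  -5.8]
wrist lever 1819 y [192.5 204.1 213.9] x [10.8 22.9]
side fin 19 y [228.4 231.1 232.2] x [-77.9 -68.7]
side pointer 10 y [219.8 222.8 225.3] x [-60.2 -53.3]
side bar 494 y [196.6 225.7 228.6] x [-45.1  43.7]
side post 52 y [181.1 201.2 215.8] x [-14.   -6.9]
side lever 72 y [179.1 191.8 212.8] x [ 6.1 21.5]
scene fin 17 y [229.4 231.4 233.3] x [-78.2 -68.3]
scene pointer 13 y [222.2 223.8 226.1] x [-63.  -53.2]
scene bar 500 y [196.  224.7 228.4] x [-43.7  41.6]
scene post 42 y [186.3 204.7 215.4] x [-14.9  -8.8]
scene lever 100 y [181.3 197.6 213.1] x [ 4.4 38.7]
tcp rack [[1.000e-01 2.077e+02 5.980e+01]] [ 1.5 -3.2  2.6]
```

```bash
python3 -m jog '[[0,0,0,0.004,0,0,0.085],[0,0,0,0.003,0,0,0.085],[0,0,0,0,0,0,0.085],[0,0,0,0,0,0,0.085]]'
python3 lv.py p2; python3 - <<'E'
import cv2
from h import *
f=np.load('p2_wrist.npz');K,k1,E=f['K'],float(f['k1']),f['E']
o=np.array([.5113,-.1676,0]);a=.048
C=np.array([-.066,.2313,.022]);W=o+np.array([C[0]*np.cos(a)-C[1]*np.sin(a),C[0]*np.sin(a)+C[1]*np.cos(a),C[2]])
c=np.linalg.inv(E)@np.r_[W,1];s=np.array([c[0],-c[1]])/-c[2];u=K[0,0]*s[0]+K[0,2];v=K[1,1]*s[1]+K[1,2];print(u,v)
u,v=int(u),int(v);x0,y0=max(0,u-40),max(0,v-30)
cv2.imwrite('pics/p2c.png',cv2.resize(f['im'][y0:y0+60,x0:x0+80,::-1],None,fx=10,fy=10,interpolation=cv2.INTER_NEAREST));print(x0,y0)
E
```

```text
t: 17.45
position: [0.501, 0.0472, 0.0598]
eef_rot: [0.691, 0.723, 0.0, -0.0]
contact_force: [2.0, -3.5, 1.6]
width: 0.0851
gripper_force: 1.7
wrist fin 215 y [229.5 231.6 232.4] x [-78.4 -68.2]
wrist pointer 97 y [229.9 231.5 232.3] x [-60.3 -53.5]
wrist bar 10387 y [205.3 231.5 235.2] x [-42.6  43.2]
wrist post 1691 y [200.9 213.2 222.8] x [-13.1  -5.9]
wrist lever 1829 y [199.5 211.2 221.1] x [10.8 22.9]
side fin 21 y [229.2 230.7 232.1] x [-77.9 -67.6]
side pointer 9 y [228.9 230.3 232.1] x [-60.1 -53.9]
side bar 521 y [198.3 232.6 235.6] x [-44.4  43. ]
side post 53 y [188.5 207.7 222.3] x [-14.  -7.]
side lever 72 y [188.2 200.8 220.1] x [ 6.5 21. ]
scene fin 17 y [229.6 231.3 232.3] x [-78.8 -68.7]
scene pointer 14 y [229.4 231.3 232.9] x [-61.9 -53.8]
scene bar 526 y [201.7 231.9 235.5] x [-43.1  41.5]
scene post 51 y [195.6 212.6 222.6] x [-14.9  -9.2]
scene lever 96 y [190.5 205.8 220.9] x [ 4.2 39.9]
tcp rack [[ -0.  215.1  59.8]] [ 1.2 -3.   1.8]
184.51827168980307 259.06303058035985
144 229
```

View pics/p2c.png

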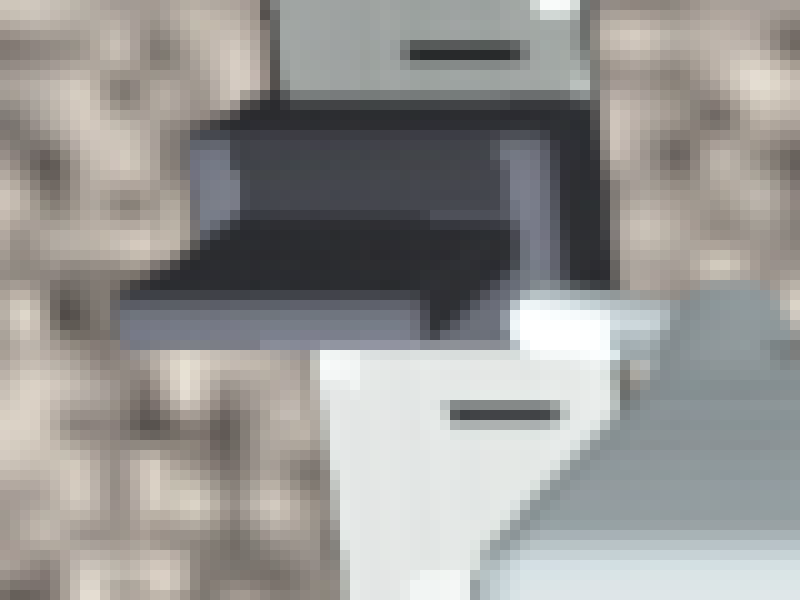

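The fin's top edge spans crop rows 290-348 and the pointer tip rows 292-350, so they are level. The lever is still open and the fingers hold the bar against the spring. Now I'll squeeze it shut.

```bash
python3 -m jog '[[0,0,0,0,0,0,0.06],[0,0,0,0,0,0,0.045],[0,0,0,0,0,0,0.035],[0,0,0,0,0,0,0.02],[0,0,0,0,0,0,0.0],[0,0,0,0,0,0,0.0],[0,0,0,0,0,0,0.0],[0,0,0,0,0,0,0.0]]' 45
python3 lv.py p3
python3 -c "
import numpy as np,cv2
cv2.imwrite('pics/p3c.png',cv2.resize(np.load('p3_wrist.npz')['im'][219:479,144:504,::-1],None,fx=2.2,fy=2.2))"
```

```text
t: 18.4
position: [0.4998, 0.047, 0.0609]
eef_rot: [0.69, 0.724, -0.002, -0.001]
contact_force: [-8.2, -4.5, 13.7]
width: 0.0246
gripper_force: 48.8
wrist fin 207 y [229.7 231.6 232.5] x [-78.3 -67.8]
wrist pointer 92 y [229.2 230.9 232. ] x [-60.2 -53.3]
wrist bar 8765 y [222.  232.  234.7] x [-42.2  42.7]
wrist post 2022 y [199.5 213.5 222.9] x [-14.7  -6. ]
wrist lever 2344 y [199.8 215.5 226.9] x [ 3.8 16.9]
side fin 19 y [228.4 229.9 232.3] x [-77.8 -69.1]
side pointer 9 y [228.2 229.  231.4] x [-61.2 -54.7]
side bar 464 y [218.4 232.5 235.5] x [-43.1  42.1]
side post 26 y [197.5 218.3 223.1] x [-13.7  -7. ]
side lever 115 y [187.9 217.7 228. ] x [ 4.2 28.2]
scene fin 17 y [229.9 231.5 232.2] x [-78.7 -67.7]
scene pointer 12 y [229.1 230.1 231.7] x [-62.  -54.7]
scene bar 423 y [213.8 232.7 235.4] x [-43.   39.1]
scene post 10 y [220.6 221.3 223.2] x [-12.7  -8.6]
scene lever 81 y [202.1 219.  226.6] x [ 2.7 17. ]
tcp rack [[ -1.2 214.9  60.9]] [-8.  -4.1 13.8]
```

View pics/p3c.png

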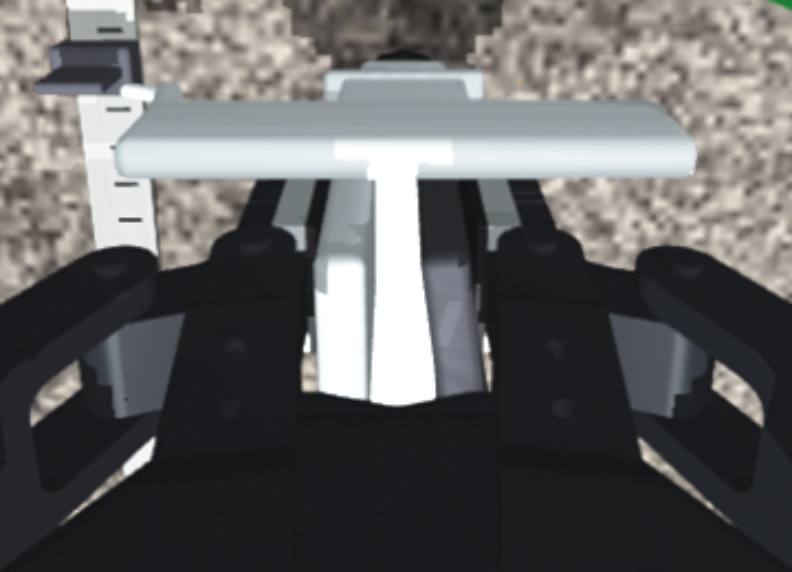

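The lever is shut (width 24.6 mm) and the clip hasn't moved. The pointer tip (crop row 91) sits slightly short of the fin (row 87), by about 0.8 mm. I'll nudge it outward while holding.

```bash
python3 -m jog '[[0,0,0,0.0004,0,0,0.0],[0,0,0,0.0004,0,0,0.0],[0,0,0,0,0,0,0.0],[0,0,0,0,0,0,0.0],[0,0,0,0,0,0,0.0]]'
python3 lv.py p4 | grep -E 'fin|pointer|tcp|bar'
python3 -c "
import numpy as np,cv2
cv2.imwrite('pics/p4c.png',np.vstack([cv2.resize(np.load(p+'_wrist.npz')['im'][240:270,144:224,::-1],None,fx=10,fy=10,interpolation=0) for p in ('p3','p4')]))"
```

```text
t: 19.05
position: [0.4998, 0.0477, 0.0609]
eef_rot: [0.69, 0.724, -0.002, -0.001]
contact_force: [-8.4, -4.4, 13.9]
width: 0.0243
gripper_force: 48.8
wrist fin 193 y [229.8 231.8 232.5] x [-78.4 -68.1]
wrist pointer 91 y [230.  231.5 232.5] x [-60.3 -53.4]
wrist bar 8800 y [222.7 232.7 235.4] x [-42.1  42.6]
side fin 18 y [228.1 230.  232.3] x [-77.9 -68.7]
side pointer 9 y [229.6 230.6 231.5] x [-60.2 -53.8]
side bar 463 y [219.4 233.3 236. ] x [-43.3  42.5]
scene fin 18 y [230.  231.2 232.9] x [-77.4 -67.9]
scene pointer 15 y [228.8 231.1 233.4] x [-63.  -53.3]
scene bar 429 y [212.9 233.3 235.9] x [-44.1  38.9]
tcp rack [[ -1.2 215.6  60.9]] [-7.1 -4.9 14.3]
```

View pics/p4c.png

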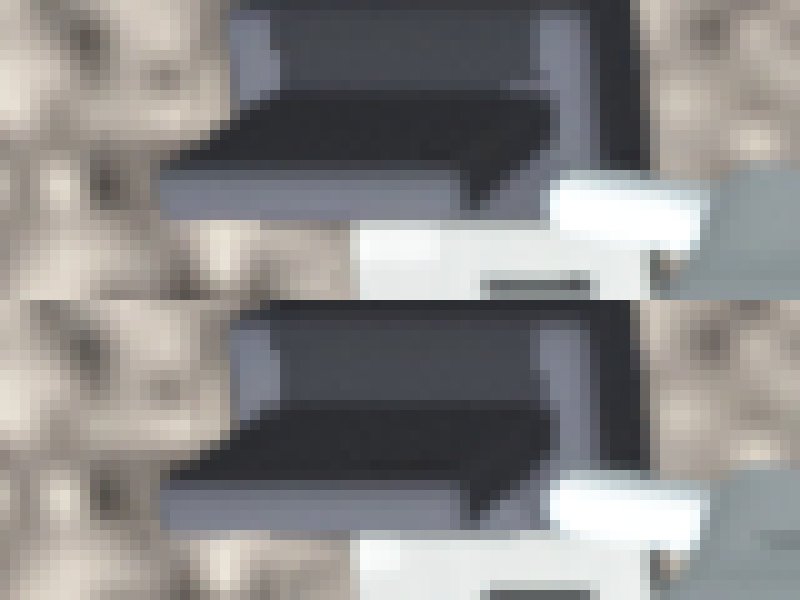

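The top half (before the nudge) shows the pointer about 1 px low. In the bottom half (now) the fin spans rows 480-530 and the pointer tip about 477-533, so they are level. The lever is shut and the grip is holding at 49 N, so I'm handing in.

```bash
python3 -c "
from plant import manip
print(manip.finish_job())"
```

```text
the job is handed in; nothing more can be done
None
```

I handed the job in at about 19 s: both jars stand in their pockets, and the gripper still holds the lever shut against the post at 49 N, with the pointer level with the index clip to within about 0.3 mm; the leg crept in about 0.7 mm as the lever closed, so I nudged it back out with the lever already shut.

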